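# Set the sash of a bench enclosure to its working-height pointer

## Robot

A 6-joint arm with a two-finger parallel gripper is mounted at the origin on a cart in front of the work surface, level with it; the furniture and walls round the work are solid. World frame = base frame: x ahead of the robot, y to its left, z up, the work surface at z = 0. Lengths are in m, angles in rad, forces in N, time in s.
With the tool pointing down it reaches from about 0.275 to 0.85 m from the base axis. Payload 5.2 kg.
Tool frame: the origin (TCP) lies at the very end of the fingers, on their centre line; the grasp point (between the pads) lies 19 mm behind it; z points along the fingers, y is the line along which they close (so a half turn about z gives the same grasp; the last joint's range is limited). The gripper opens to 85 mm and grips with 20 to 120 N. Pads are 22 mm wide; open, the fingers measure 114 mm over their backs; the gripper's body (76 mm by 85 mm) begins 54 mm behind the grasp point. The pads swing forward as they close: fully open they stand 13 mm farther back than shut.
Start: joints at [-1.333, 0.259, 1.535, -0, 1.348, -0.203], TCP at [0.235, -0.497, 0.231] pointing down, gripper open.
Joint ranges: [-3.14, 3.14], [-0.91, 2.08], [0.19, 2.58], [-1.22, 4.36], [0.22, 2.71], [-3.12, 3.12]. Speed limits (rad/s): [2.57, 2.57, 3.14, 3.14, 3.14, 3.14].

## Interface

Orientations are given as [roll, pitch, yaw] about the fixed x, y, z axes, in that order (R = Rz(yaw) Ry(pitch) Rx(roll)).
In Python, from cell import ctrl gives the robot as it stands.
- The arm moves only by the tool steer_hand, called by a JSON object that holds its "api" and its "payload". Schema: {"type":"object","properties":{"increments":{"type":"object","properties":{"tx":{"type":"array","items":{"type":"number"},"minItems":1,"maxItems":10},"ty":{"type":"array","items":{"type":"number"},"minItems":1,"maxItems":10},"tz":{"type":"array","items":{"type":"number"},"minItems":1,"maxItems":10},"rx":{"type":"array","items":{"type":"number"},"minItems":1,"maxItems":10},"ry":{"type":"array","items":{"type":"number"},"minItems":1,"maxItems":10},"rz":{"type":"array","items":{"type":"number"},"minItems":1,"maxItems":10}},"additionalProperties":false,"required":["tx","ty","tz","rx","ry","rz"]},"jaw":{"type":"number"},"squeeze":{"type":"number"},"only":{"type":"string"},"quiet":{"type":"boolean"},"lines":{"type":"string"}},"required":["increments"],"additionalProperties":false}. increments is an object with one list for each field, all of the same length, 1 to 10, a row being the entries at one place: tx, ty, tz (the shift in units of 5 mm), rx, ry, rz (a rotation vector in units of 0.1 rad); each row is the pose to reach, as a shift and turn from the pose commanded when the call began, along the tool's axes at that moment; what a row does not reach only later rows make up. A row lasts 1/8 s, in which the tool goes at most 0.0625 m and 0.188 rad, less where a joint would pass 70% of its speed; a pose out of reach is approached as far as the arm can. jaw is the finger opening in m, set as the call begins (left out keeps the last). The fingers move at their own pace and stop on an object; squeeze is the grip in N (left out, the last holds). Time passes only in rows, so rows that do not move let the fingers close. The tool returns the time, the measured TCP pose, the force, the opening and the grip force at its end. only (a regular expression) keeps the lines of the reply that match it, lines (a string "A,B") keeps lines A to B, and quiet returns only ok. Input that does not fit is refused with a message, and nothing moves.
- ctrl.read_state(): the state, without advancing time (a new reading comes with each control period).
- ctrl.get_image(name): name is "side" or "top" or "wrist"; returns the picture (384x512x3 uint8, blue, green, red); there is no depth.
- ctrl.get_calibration(name): a dict with "fx", "fy", "cx", "cy" (pixels), "R" (3x3) and "t" (3): a world point X has camera coordinates R X + t. Camera axes: x right, y down, z forward; pixel columns grow to the right and rows downward; lengths in m; the calibration is good to about 2 mm. A picture is of the moment at which its call begins: read the wrist's pose just before it. get_calibration takes no time and is no camera call; for the wrist camera it gives the pose at the moment of the call.
- ctrl.finish_job(): hands the job in; it is judged then, once.
The state is a dict: "time_s": time; "joint_positions": joint angles; "dq": joint speeds; "tau": joint torques, N m; "eef_pos": TCP position; "tool_rot": TCP orientation; "ft_force": force on the tool from outside, world axes, zero at the start; "torque": the same for the moment, N m; "gripper_width": finger opening in m; "grip_force": force on a finger pad.
Only numpy, scipy, OpenCV 4.12 (cv2) and the standard library are available. Lean on these libraries where they do the work, as an engineer would, in place of code of your own. Each camera call takes 0.05 s, during which the arm holds its last target. There are 200 camera calls.

## Task

Push the clear sash of the small clear-walled enclosure up until, once you have let go and it has settled, its bottom edge stands level with the tip of the red pointer. The sash hangs on stretchy cords and drops back a little when let go, by a different amount each day, so check and correct it. Be gentle with it, never run it more than 6 cm above the pointer, and leave the beaker, bottle and flask where they stand.

Things in the scene. Friction and masses are not known exactly. Their poses are not given: they have to be found in the camera images.
- enclosure: clear-walled bench-top ventilated enclosure with white and aluminium edges, fixed, 90 (x) x 240 (y) x 385 mm high, origin at the centre of its underside; its open front faces its own -x (towards the robot). Floor inside 8 mm thick. Front posts 18 mm wide at both ends; clear fascia above 200 mm, behind the sash
- sash: clear panel 200 wide x 175 mm high, origin midway along its bottom, in the pane's plane; slides straight up and down in front of the posts. Blue bottom rail 16 mm high, 24 mm deep, flat underside, edges rounded 3 mm, front face 19 mm in front of the pane. No handle: push up from beneath the rail with tilted fingers, or down on the rail's top ledge. Takes 3 to 10 N; friction holds it
- sash_edge (a point): middle of the sash's front bottom edge, to come level with the mark; axes as the enclosure's, whose origin is 72.5 mm behind it. Starts 50 to 100 mm above the worktop; can rise to 235 mm. Pushed up, it rides 12 to 38 mm higher than where it settles when let go (hidden, depends on its weight, the same on each try of a run)
- mark (a point): tip of the red pointer on the post at the enclosure's -y end, 15 mm inward of the post and 5 mm in front of the rail, midway up its 4 mm thick arm: the working height, 125 to 175 mm above the worktop. The pointer touches nothing
- beaker: empty glass beaker, 57 mm diameter x 71 mm, standing inside the enclosure behind the sash, its front at least 45 mm behind the rail's front face; origin at the centre of its underside
- blue_bottle: small clear bottle with a blue cap, 44 mm diameter x 89 mm, standing to the left of the enclosure; origin at the centre of its underside
- flask: conical glass flask, 68 mm diameter x 109 mm, standing inside the enclosure to the right of the beaker, its front at least 35 mm behind the rail's front face; origin at the centre of its underside

How it is judged:
At the end, for the whole second after the job is handed in: the sash is let go and its settled bottom edge is level with the pointer tip within 6 mm; beaker, bottle and flask are within 20 mm of where they stood (z of sash_edge in the frame of mark between -0.006 and 0.006 m and distance of each of beaker, blue_bottle, flask from where it was at the start of the episode below 0.02 m); the robot touches nothing.
It fails at once if the sash is run more than 60 mm above the pointer (z of sash_edge in the frame of mark above 0.06 m).
It fails at once if the robot presses on the sash with more than 35 N (contact force between any of the fingers, the arm and sash above 35 N).
It fails at once if beaker, bottle or flask is tipped over (angle between any of beaker, blue_bottle, flask's own z axis and vertical above 0.5 rad).
It also fails if it takes over 51 s, if anything falls off the work surface, if the arm or the gripper's body presses on something with over 40 N, if the wrist force passes 120 N, or if a joint passes its speed limit or range.

## Working session

There is one attempt and no reset: what is moved stays moved. The work goes in short steps, Python scripts to look and compute and a tool call to move; the robot and the scene stay as the last step left them, time stands still between calls to the robot, and variables do not carry over. Pictures are saved under pics/ and viewed, at most 10 in all, crops included, and the job is handed in when it is done.

```bash
ls; mkdir -p pics; python3 - <<'E'
from cell import ctrl
import cv2,numpy as np
for n in("side","top"):
    cv2.imwrite(f"pics/{n}0.png",ctrl.get_image(n)); c=ctrl.get_calibration(n); print(n,{k:np.round(v,3).tolist() for k,v in c.items()})
s=ctrl.read_state(); print(s["time_s"],s["eef_pos"],s["tool_rot"],s["gripper_width"])
E
```

```text
cell.py
pics
side {'fx': 384.062, 'fy': 384.062, 'cx': 252.094, 'cy': 189.859, 'R': [[-0.163, -0.987, -0.014], [-0.385, 0.077, -0.92], [0.909, -0.144, -0.392]], 't': [-0.085, 0.343, 0.408]}
top {'fx': 379.288, 'fy': 379.288, 'cx': 252.443, 'cy': 193.714, 'R': [[0.322, -0.947, 0.008], [-0.746, -0.258, -0.614], [0.584, 0.192, -0.789]], 't': [-0.321, 0.398, 0.706]}
0.1 [ 0.23456368 -0.49694826  0.23054837] [-3.13996379e+00 -3.22220249e-04  4.40782457e-01] 0.08542151948545981
```

View pics/side0.png

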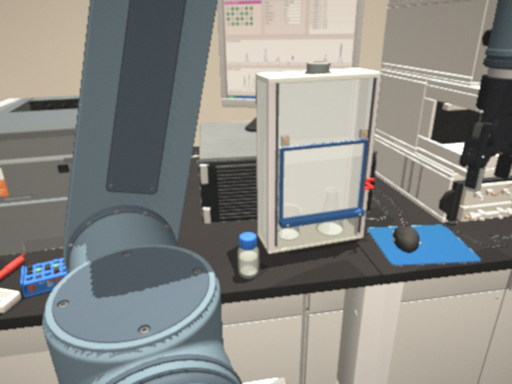

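View pics/top0.png

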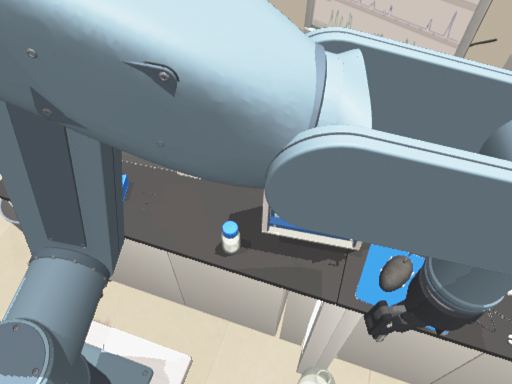

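The side view shows the enclosure at columns 257–380. The blue rail is at about rows 208–225, with the red pointer near (369,184). The bottle is at (248,255). The top view is mostly blocked by the arm. I'll enlarge both views.

```bash
python3 - <<'E'
import cv2
a=cv2.imread("pics/side0.png")[130:255,250:390]; b=cv2.imread("pics/top0.png")[180:255,215:375]
cv2.imwrite("pics/s1.png",cv2.resize(a,None,fx=4.7,fy=4.7,interpolation=cv2.INTER_CUBIC))
cv2.imwrite("pics/t1.png",cv2.resize(b,None,fx=5,fy=5,interpolation=cv2.INTER_CUBIC))
E
```

```text
(no output)
```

View pics/s1.png

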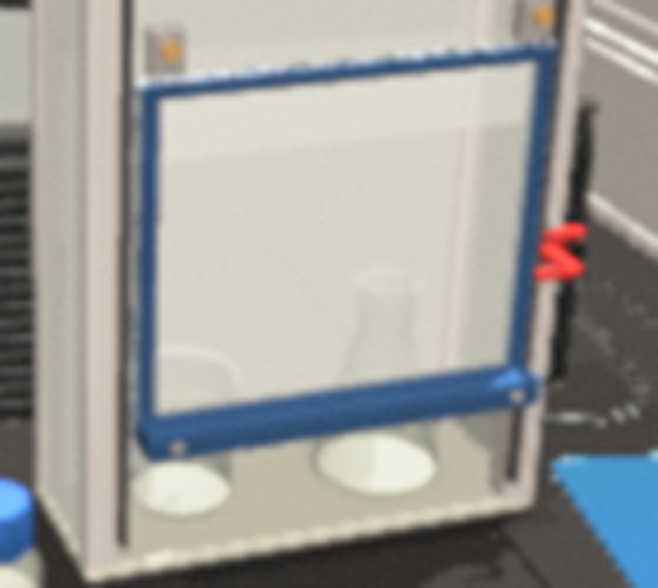

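View pics/t1.png

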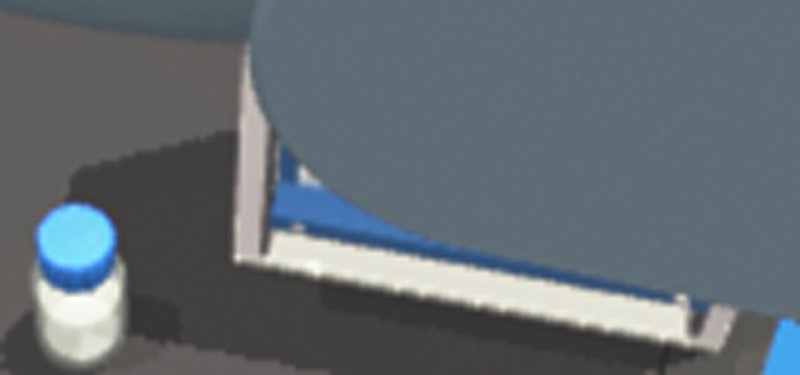

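The side crop shows the front bottom corners at (88,578) and (530,512), the rail's lower front edge running from (150,458) to (530,408), and a red pointer whose ends are at about (540,245) and (540,273). The top crop shows the same bottom corners at (237,262) and (712,350), with the bottle at (80,355). Next I'll compute positions.

```bash
cat > h.py <<'E'
import numpy as np
from cell import ctrl
def ray(c,p):
    d=np.array([(p[0]-c["cx"])/c["fx"],(p[1]-c["cy"])/c["fy"],1]); R=np.array(c["R"]); return -R.T@np.array(c["t"]),R.T@d
def onplane(c,p,n,k):  # n.X=k
    o,d=ray(c,p); n=np.array(n,float); return o+d*(k-n@o)/(n@d)
def tri(*cp):
    A=np.zeros((3,3));b=np.zeros(3)
    for c,p in cp:
        o,d=ray(c,p); d/=np.linalg.norm(d); M=np.eye(3)-np.outer(d,d); A+=M;b+=M@o
    return np.linalg.solve(A,b)
def proj(c,X):
    q=np.array(c["R"])@X+c["t"]; return np.array([c["fx"]*q[0]/q[2]+c["cx"],c["fy"]*q[1]/q[2]+c["cy"]])
E
python3 - <<'E'
from h import *
np.set_printoptions(precision=4,suppress=True)
S=ctrl.get_calibration("side");T=ctrl.get_calibration("top")
s=lambda u,v:(250+u/4.7,130+v/4.7); t=lambda u,v:(215+u/5,180+v/5)
L=tri((S,s(88,578)),(T,t(237,262)));R=tri((S,s(530,512)),(T,t(712,350)))
z=[0,0,1]
print("L",L,onplane(S,s(88,578),z,0),onplane(T,t(237,262),z,0));print("R",R,onplane(S,s(530,512),z,0),onplane(T,t(712,350),z,0))
print("bottle",onplane(T,t(80,350),z,0))
d=(L-R)[:2];w=np.linalg.norm(d);d/=w;yaw=np.arctan2(-d[0],d[1]);print("width",w,"yaw",yaw)
n=np.array([np.cos(yaw),np.sin(yaw),0]);mid=(L+R)/2;k=n@mid
# sash edge is 72.5 ahead of origin, enclosure front 45 ahead -> 27.5 in front
for p in [(150,460),(340,435),(530,408)]: print("rail",onplane(S,s(*p),n,k-.0275))
for p in [(540,245),(540,274),(580,262)]: print("ptr",onplane(S,s(*p),n,k-.0325))
print(k,n,mid)
E
```

```text
L [ 0.474  -0.2032  0.0028] [ 0.4792 -0.2035  0.    ] [ 0.4751 -0.2035  0.    ]
R [ 0.5013 -0.4374 -0.0006] [ 0.4984 -0.4381  0.    ] [ 0.5025 -0.4358  0.    ]
bottle [ 0.4031 -0.1473  0.    ]
width 0.235748958472678 yaw 0.11592003502661154
rail [ 0.449  -0.2257  0.0787]
rail [ 0.4598 -0.3191  0.0764]
rail [ 0.4714 -0.4181  0.0751]
ptr [ 0.4655 -0.4113  0.1623]
ptr [ 0.4657 -0.4129  0.1477]
ptr [ 0.4681 -0.4332  0.1511]
0.4473524268933868 [0.9933 0.1157 0.    ] [ 0.4877 -0.3203  0.0011]
```

Triangulation puts the enclosure corners at z ≈ 0 (good). The yaw is about 0.116, the rail bottom about 0.077 and the pointer about 0.155 but ambiguous. I'll turn the tool to a forward tilt in free air and look closer with the wrist camera.

```bash
cat >> h.py <<'E'
from scipy.spatial.transform import Rotation as Ro
def plan(pos,tilt,yaw):
    s=ctrl.read_state(); R0=Ro.from_euler("xyz",s["tool_rot"]); Rd=Ro.from_euler("xyz",[np.pi,0,yaw])*Ro.from_euler("y",tilt)
    print("shift",np.round(R0.inv().apply(np.array(pos)-s["eef_pos"]),4),"rot",np.round((R0.inv()*Rd).as_rotvec(),4))
E
python3 - <<'E'
from h import *
plan([.28,-.40,.25],1.1,.116)
E
```

```text
shift [ 0.0825 -0.0683 -0.0193] rot [-0.1801  1.0899  0.2903]
```

The manual's scale: shifts go in units of 5 mm and turns go in units of 0.1 rad. Converting my numbers, 0.0825 m is 16.5, 0.07 m is 14, 1.09 rad is 10.9.

{"api": "steer_hand", "payload": {"increments": {"tx":[2, 6, 8, 11, 14, 16.5, 16.5, 16.5], "ty":[-2, -4, -6, -9, -11.4, -13.6, -13.6, -13.6], "tz":[-0.6, -1.2, -1.8, -2.6, -3.2, -3.8, -3.8, -3.8], "rx":[-0.3, -0.6, -0.9, -1.2, -1.5, -1.8, -1.8, -1.8], "ry":[1.8, 3.6, 5.4, 7.2, 9, 10.9, 10.9, 10.9], "rz":[0.5, 1, 1.45, 1.9, 2.4, 2.9, 2.9, 2.9]}, "jaw": 0}}

```text
time_s: 1.1
eef_pos: [0.2799, -0.4016, 0.2501]
tool_rot: [3.137, -1.098, 0.121]
ft_force: [-0.7, 0.2, 0.5]
gripper_width: 0.0003
grip_force: 0.0
```

```bash
python3 - <<'E'
from h import *
import cv2
s=ctrl.read_state(); print(s["eef_pos"],s["tool_rot"],s["joint_positions"],s["time_s"])
c=ctrl.get_calibration("wrist"); im=ctrl.get_image("wrist"); cv2.imwrite("pics/w1.png",im)
import pickle; pickle.dump(c,open("w1.pkl","wb")); print("cam at",-np.array(c["R"]).T@c["t"])
cv2.imwrite("pics/w1.png",cv2.resize(im,(800,600),interpolation=cv2.INTER_CUBIC))
plan([.28,-.40,.25],1.1,.116)
E
```

```text
[ 0.2798507  -0.40162191  0.25009231] [ 3.13688407 -1.09755572  0.12056431] [-1.90182705  0.27130454  2.01570963  0.93222384  1.56136624 -0.8248445 ] 1.1
cam at [ 0.18802646 -0.41100396  0.38491203]
shift [-0.0004 -0.0017  0.0003] rot [0.0006 0.0028 0.0039]
```

View pics/w1.png

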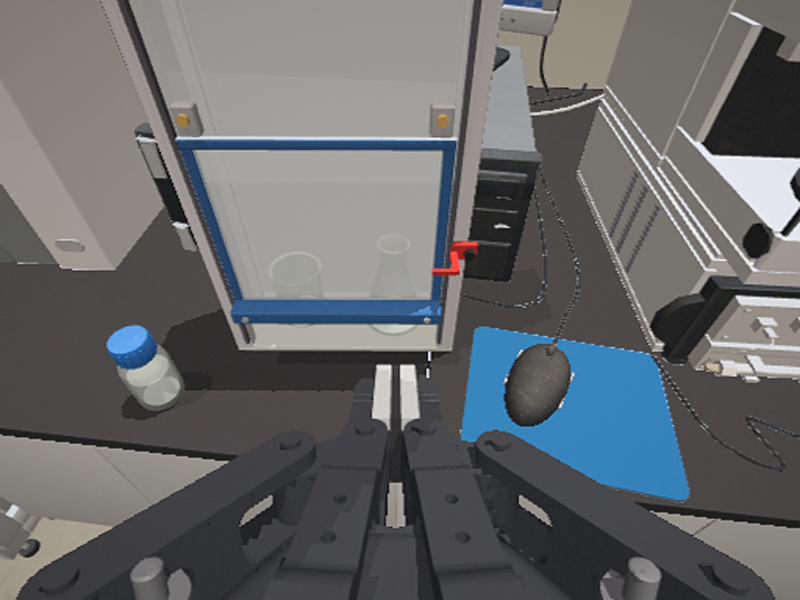

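The wrist view shows the pointer's inward tip at (432,271), which is the lower prong in the side view. The rail's bottom edge is at row ≈323 over columns 238–440, and the bottle's base is at (160,400). I'll triangulate the tip and rail from both views.

```bash
python3 - <<'E'
from h import *
import pickle
np.set_printoptions(precision=4,suppress=True)
S=ctrl.get_calibration("side");W=pickle.load(open("w1.pkl","rb"))
s=lambda u,v:(250+u/4.7,130+v/4.7); w=lambda u,v:(u/1.5625,v/1.5625)
print("tip",tri((S,s(537,273)),(W,w(433,271))))
print("railL",tri((S,s(148,460)),(W,w(237,323))),"railR",tri((S,s(534,407)),(W,w(440,323))))
n=np.array([.9933,.1157,0])
for k in(.4174,.4199):print(k,onplane(W,w(433,271),n,k-.005),onplane(S,s(537,273),n,k-.005),onplane(W,w(340,324),n,k),onplane(S,s(340,435),n,k))
print("bottle",onplane(W,w(160,400),[0,0,1],0))
print("corners",onplane(W,w(241,350),[0,0,1],0),onplane(W,w(452,352),[0,0,1],0))
E
```

```text
tip [ 0.4638 -0.4108  0.1488]
railL [ 0.4521 -0.2265  0.0754] railR [ 0.4749 -0.4219  0.0735]
0.4174 [ 0.4631 -0.411   0.1489] [ 0.4629 -0.41    0.1496] [ 0.4583 -0.3273  0.078 ] [ 0.4573 -0.3182  0.0779]
0.4199 [ 0.4656 -0.411   0.1468] [ 0.4656 -0.4113  0.1484] [ 0.4608 -0.3265  0.0752] [ 0.4599 -0.3191  0.0764]
bottle [ 0.4025 -0.1447 -0.    ]
corners [ 0.475  -0.2031  0.    ] [ 0.5    -0.4398  0.    ]
```

The measurements agree: tip z ≈ 0.1485, rail bottom ≈ 0.075, rail width 0.197 and enclosure width 0.238. Next I'll stage in front of the sash, low down.

```bash
python3 - <<'E'
from h import *
plan([.36,-.335,.15],1.2,.116)
plan([.39,-.332,.046],1.2,.116)
plan([.471,-.322,.046],1.2,.116)
E
```

```text
shift [-0.0495 -0.0573  0.1233] rot [0.0004 0.1028 0.0039]
shift [-0.1283 -0.0571  0.1976] rot [0.0004 0.1028 0.0039]
shift [-0.0911 -0.0576  0.2702] rot [0.0004 0.1028 0.0039]
```

To row units: 0.198 m is 39.6, 0.172 m is 34.4, 0.103 rad is 1.03.

{"api": "steer_hand", "payload": {"increments": {"tx":[-4, -7, -10, -15, -20, -25.6, -25.6, -25.6], "ty":[-4, -8, -11.4, -11.4, -11.4, -11.4, -11.4, -11.4], "tz":[8, 17, 24.6, 29.4, 34.4, 39.6, 39.6, 39.6], "rx":[0, 0, 0, 0, 0, 0, 0, 0], "ry":[0.5, 1, 1.03, 1.03, 1.03, 1.03, 1.03, 1.03], "rz":[0, 0, 0.04, 0.04, 0.04, 0.04, 0.04, 0.04]}}}

```text
time_s: 2.15
eef_pos: [0.3917, -0.3312, 0.0473]
tool_rot: [3.141, -1.203, 0.117]
ft_force: [0.5, 0.1, 0.3]
gripper_width: -0.0001
grip_force: 0.0
```

```bash
python3 - <<'E'
from h import *
import cv2,pickle
S=ctrl.get_image("side"); W=ctrl.get_image("wrist"); 
a=cv2.resize(S[130:255,240:390],(480,400),interpolation=cv2.INTER_CUBIC); b=cv2.resize(W[:,100:410],(320,400))
cv2.imwrite("pics/c2.png",np.hstack([a,b]))
print(ctrl.read_state()["ft_force"],ctrl.read_state()["eef_pos"])
plan([.471,-.322,.046],1.2,.116)
E
```

```text
[ 0.11705064 -1.04402199 -0.47406897] [ 0.39130102 -0.3315415   0.0476647 ]
shift [ 0.0273 -0.0003  0.0755] rot [ 0.0013 -0.0028  0.0012]
```

View pics/c2.png

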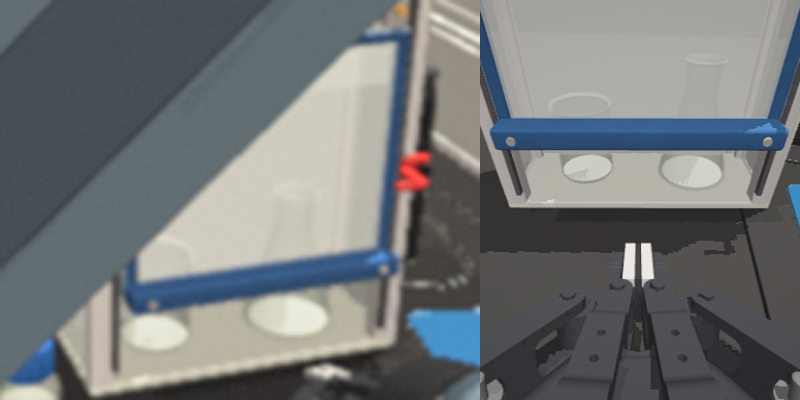

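The side view still shows the rail and pointer. The wrist view shows the fingertips centred under the rail, between the beaker and flask, with no contact. I'll move in under the rail.

To row units: 0.0755 m is 15.1, 0.057 m is 11.4.

{"api": "steer_hand", "payload": {"increments": {"tx":[1.4, 2.8, 4, 5.4, 5.4], "ty":[0, 0, 0, 0, 0], "tz":[3.8, 7.6, 11.4, 15.1, 15.1], "rx":[0, 0, 0, 0, 0], "ry":[0, 0, 0, 0, 0], "rz":[0, 0, 0, 0, 0]}}}

```text
time_s: 2.88
eef_pos: [0.4716, -0.3213, 0.0459]
tool_rot: [3.138, -1.204, 0.12]
ft_force: [0.8, -0.2, 0.2]
gripper_width: -0.0001
grip_force: 0.0
```

```bash
python3 - <<'E'
from h import *
print(ctrl.read_state()["ft_force"])
R0=Ro.from_euler("xyz",ctrl.read_state()["tool_rot"])
print("10mm up:",R0.inv().apply([0,0,.01]))
E
```

```text
[ 0.79971111 -0.21669326  0.22752566]
10mm up: [ 9.33334082e-03  1.34814121e-05 -3.59006508e-03]
```

To row units: 0.0187 m is 3.74, 0.0149 m is 2.98.

{"api": "steer_hand", "payload": {"increments": {"tx":[0.74, 1.5, 2.24, 2.98, 3.74, 3.74], "ty":[0, 0, 0, 0, 0, 0], "tz":[-0.28, -0.58, -0.86, -1.14, -1.44, -1.44], "rx":[0, 0, 0, 0, 0, 0], "ry":[0, 0, 0, 0, 0, 0], "rz":[0, 0, 0, 0, 0, 0]}}}

```text
time_s: 3.62
eef_pos: [0.4709, -0.3218, 0.0646]
tool_rot: [-3.138, -1.203, 0.111]
ft_force: [-0.6, 0.2, -1.7]
gripper_width: 0.0002
grip_force: 0.8
```

{"api": "steer_hand", "payload": {"increments": {"tx":[0.94, 1.86, 2.8, 3.74, 4.66, 5.6, 6.54, 7.46, 7.46], "ty":[0, 0, 0, 0, 0, 0, 0, 0, 0], "tz":[-0.36, -0.72, -1.08, -1.44, -1.8, -2.16, -2.52, -2.88, -2.88], "rx":[0, 0, 0, 0, 0, 0, 0, 0, 0], "ry":[0, 0, 0, 0, 0, 0, 0, 0, 0], "rz":[0, 0, 0, 0, 0, 0, 0, 0, 0]}}}

```text
time_s: 4.75
eef_pos: [0.471, -0.3217, 0.1048]
tool_rot: [-3.138, -1.203, 0.112]
ft_force: [-1.2, -1.5, -7.5]
gripper_width: 0.0001
grip_force: 3.8
```

```bash
python3 - <<'E'
from h import *
import cv2
cv2.imwrite("pics/side3.png",cv2.resize(ctrl.get_image("side")[130:255,250:390],None,fx=4.7,fy=4.7,interpolation=cv2.INTER_CUBIC))
E
```

```text
(no output)
```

View pics/side3.png

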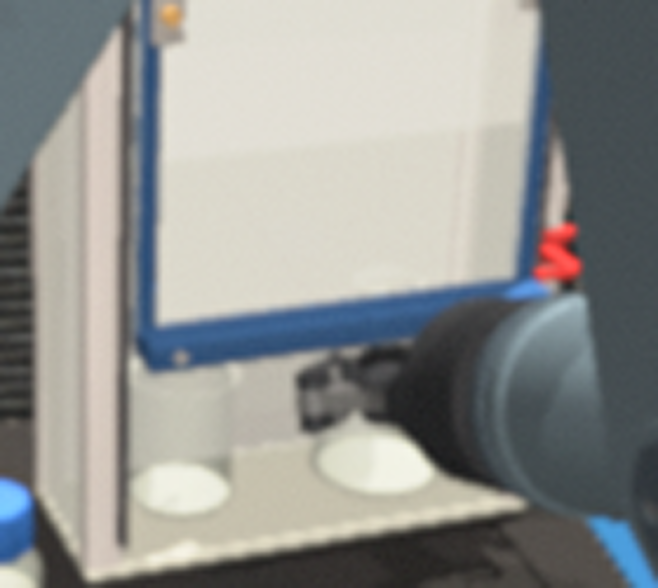

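The sash is riding on the fingers. The rail's left bottom corner is now at (148,370), where it was at (148,460), and the wrist partly hides the right end.

```bash
python3 - <<'E'
from h import *
S=ctrl.get_calibration("side");n=np.array([.9933,.1157,0])
for p in[(148,460),(148,370),(137,340),(137,430)]:print(onplane(S,(250+p[0]/4.7,130+p[1]/4.7),n,.419))
E
```

```text
[ 0.44797739 -0.22451114  0.0793779 ]
[ 0.44789006 -0.2237614   0.12465543]
[ 0.44726882 -0.21842798  0.14003618]
[ 0.44734149 -0.2190519   0.09552818]
```

The edge is at about 0.120, 15 mm above the TCP. I'll raise it 42 mm, to about 13 mm above the pointer, then lower the tool to let go and see how far it drops.

{"api": "steer_hand", "payload": {"increments": {"tx":[0.94, 1.86, 2.8, 3.74, 4.66, 5.6, 6.54, 7.46, 7.84, 7.84], "ty":[0, 0, 0, 0, 0, 0, 0, 0, 0, 0], "tz":[-0.36, -0.72, -1.08, -1.44, -1.8, -2.16, -2.52, -2.88, -3.02, -3.02], "rx":[0, 0, 0, 0, 0, 0, 0, 0, 0, 0], "ry":[0, 0, 0, 0, 0, 0, 0, 0, 0, 0], "rz":[0, 0, 0, 0, 0, 0, 0, 0, 0, 0]}}}

```text
time_s: 6.05
eef_pos: [0.471, -0.3217, 0.1466]
tool_rot: [-3.137, -1.203, 0.111]
ft_force: [-1.6, -2.4, -7.9]
gripper_width: 0.0001
grip_force: 3.9
```

{"api": "steer_hand", "payload": {"increments": {"tx":[-1.86, -3.74, -5.6, -7.46, -9.34, -11.2, -11.2, -11.2], "ty":[0, 0, 0, 0, 0, 0, 0, 0], "tz":[0.72, 1.44, 2.16, 2.88, 3.6, 4.32, 4.32, 4.32], "rx":[0, 0, 0, 0, 0, 0, 0, 0], "ry":[0, 0, 0, 0, 0, 0, 0, 0], "rz":[0, 0, 0, 0, 0, 0, 0, 0]}}}

```text
time_s: 7.05
eef_pos: [0.4711, -0.3216, 0.0866]
tool_rot: [-3.136, -1.204, 0.109]
ft_force: [0.4, -0.6, 0.3]
gripper_width: -0.0004
grip_force: 0.0
```

To row units: -0.103 m is -20.6, -0.039 m is -7.8.

{"api": "steer_hand", "payload": {"increments": {"tx":[-2, -4, -6, -7.8, -7.8, -7.8], "ty":[0, 0, 0, 0, 0, 0], "tz":[-5.2, -10.4, -15.6, -20.6, -20.6, -20.6], "rx":[0, 0, 0, 0, 0, 0], "ry":[0, 0, 0, 0, 0, 0], "rz":[0, 0, 0, 0, 0, 0]}}}

```text
time_s: 7.8
eef_pos: [0.3619, -0.3343, 0.0873]
tool_rot: [-3.137, -1.203, 0.11]
ft_force: [0.1, -0.2, 0.3]
gripper_width: -0.0002
grip_force: 0.0
```

```bash
python3 - <<'E'
from h import *
import cv2,pickle
c=ctrl.get_calibration("wrist");W=ctrl.get_image("wrist");S=ctrl.get_image("side");pickle.dump(c,open("w4.pkl","wb"))
n=np.array([.9933,.1157,0])
x,y=proj(c,np.array([.462,-.323,.14]));print(x,y, proj(c,np.array([.464,-.411,.1485])))
y0=max(0,int(y)-70);print("y0",y0)
a=cv2.resize(W[y0:y0+150,56:456],(800,300),interpolation=cv2.INTER_CUBIC)
b=cv2.resize(S[160:220,250:410],(800,300),interpolation=cv2.INTER_CUBIC)
cv2.imwrite("pics/m4.png",np.vstack([a,b]))
E
```

```text
254.35566194859834 93.71985541569877 [379.87829647  85.22305183]
y0 23
```

View pics/m4.png

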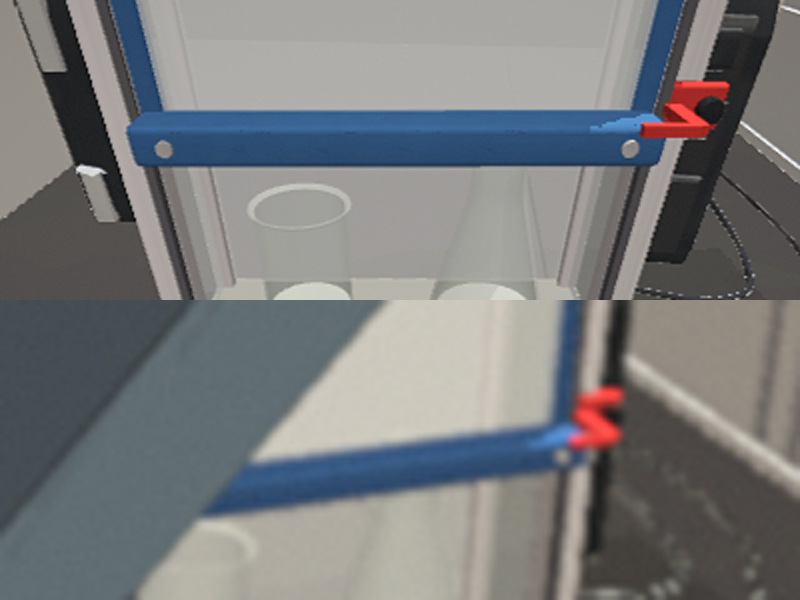

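The wrist crop shows the pointer tip at (642,131) and the rail's bottom edge at row 165, so the sash settled below the pointer. The glassware hasn't moved.

```bash
python3 - <<'E'
from h import *
import pickle
c=pickle.load(open("w4.pkl","rb"));n=np.array([.9933,.1157,0])
w=lambda u,v:(56+u/2,23+v/2)
for k in(.418,.42):
  print(k,"tip",onplane(c,w(642,131),n,k-.005),"rail",[onplane(c,w(u,v),n,k).round(4).tolist() for u,v in((150,165),(400,165.5),(640,166))])
S=ctrl.get_calibration("side");print("side tip",onplane(S,(250+574/5,160+142/5),n,.414),"rail",onplane(S,(250+560/5,160+168/5),n,.419))
E
```

```text
0.418 tip [ 0.46348623 -0.40951485  0.14636087] rail [[0.4478, -0.2318, 0.1327], [0.4586, -0.3246, 0.1323], [0.469, -0.414, 0.1318]]
0.42 tip [ 0.46557495 -0.41016075  0.1457009 ] rail [[0.4497, -0.2307, 0.132], [0.4606, -0.3244, 0.1315], [0.4711, -0.4146, 0.131]]
side tip [ 0.46481172 -0.41225139  0.14790253] rail [ 0.46951309 -0.409398    0.13383899]
```

The settled edge is about 14.5 mm below the tip after pushing to TCP z = 0.1466. The next push should therefore reach TCP z ≈ 0.1612, with the edge about 29 mm above the pointer, well inside the 60 mm limit.

To row units: 0.103 m is 20.6, 0.078 m is 15.6.

{"api": "steer_hand", "payload": {"increments": {"tx":[2, 4, 6, 7.8, 7.8], "ty":[0, 0, 0, 0, 0], "tz":[5.2, 10.4, 15.6, 20.6, 20.6], "rx":[0, 0, 0, 0, 0], "ry":[0, 0, 0, 0, 0], "rz":[0, 0, 0, 0, 0]}}}

```text
time_s: 8.52
eef_pos: [0.4727, -0.3191, 0.0865]
tool_rot: [-3.136, -1.204, 0.114]
ft_force: [0.6, 0.2, 0.2]
gripper_width: -0.0003
grip_force: 0.0
```

{"api": "steer_hand", "payload": {"increments": {"tx":[1.86, 3.74, 4.66, 5.6, 6.54, 7.46, 8.4, 9.34, 10.26, 10.26], "ty":[0, 0, 0, 0, 0, 0, 0, 0, 0, 0], "tz":[-0.72, -1.44, -1.8, -2.16, -2.52, -2.88, -3.24, -3.6, -3.96, -3.96], "rx":[0, 0, 0, 0, 0, 0, 0, 0, 0, 0], "ry":[0, 0, 0, 0, 0, 0, 0, 0, 0, 0], "rz":[0, 0, 0, 0, 0, 0, 0, 0, 0, 0]}}}

```text
time_s: 9.78
eef_pos: [0.4708, -0.3221, 0.1414]
tool_rot: [-3.138, -1.202, 0.111]
ft_force: [-2.4, -1.9, -6.3]
gripper_width: 0.0001
grip_force: 3.7
```

Another 19.8 mm is needed, then release and back away.

To row units: 0.0185 m is 3.7, 0.014 m is 2.8.

{"api": "steer_hand", "payload": {"increments": {"tx":[0.94, 1.86, 2.8, 3.7, 3.7, 3.7], "ty":[0, 0, 0, 0, 0, 0], "tz":[-0.36, -0.72, -1.08, -1.42, -1.42, -1.42], "rx":[0, 0, 0, 0, 0, 0], "ry":[0, 0, 0, 0, 0, 0], "rz":[0, 0, 0, 0, 0, 0]}}}

```text
time_s: 10.52
eef_pos: [0.4708, -0.322, 0.1612]
tool_rot: [-3.137, -1.203, 0.11]
ft_force: [-3.8, -3.7, -6.9]
gripper_width: 0.0
grip_force: 4.4
```

{"api": "steer_hand", "payload": {"increments": {"tx":[-1.86, -3.74, -5.6, -7.46, -9.34, -11.2, -11.2, -11.2], "ty":[0, 0, 0, 0, 0, 0, 0, 0], "tz":[0.72, 1.44, 2.16, 2.88, 3.6, 4.32, 4.32, 4.32], "rx":[0, 0, 0, 0, 0, 0, 0, 0], "ry":[0, 0, 0, 0, 0, 0, 0, 0], "rz":[0, 0, 0, 0, 0, 0, 0, 0]}}}

```text
time_s: 11.52
eef_pos: [0.4711, -0.3216, 0.1013]
tool_rot: [-3.135, -1.204, 0.109]
ft_force: [1.0, 0.9, 0.4]
gripper_width: -0.0002
grip_force: 0.0
```

{"api": "steer_hand", "payload": {"increments": {"tx":[-2, -4, -6, -7.8, -7.8, -7.8], "ty":[0, 0, 0, 0, 0, 0], "tz":[-5.2, -10.4, -15.6, -20.6, -20.6, -20.6], "rx":[0, 0, 0, 0, 0, 0], "ry":[0, 0, 0, 0, 0, 0], "rz":[0, 0, 0, 0, 0, 0]}}}

```text
time_s: 12.28
eef_pos: [0.3619, -0.3343, 0.1021]
tool_rot: [-3.137, -1.204, 0.11]
ft_force: [-0.0, -0.4, 0.7]
gripper_width: -0.0004
grip_force: 0.0
```

```bash
python3 - <<'E'
from h import *
import cv2,pickle
c=ctrl.get_calibration("wrist");W=ctrl.get_image("wrist");S=ctrl.get_image("side");pickle.dump(c,open("w5.pkl","wb"))
x,y=proj(c,np.array([.462,-.323,.148]));y0=max(0,int(y)-60);print("y0",y0)
a=cv2.resize(W[y0:y0+75,306:406],(800,600),interpolation=cv2.INTER_CUBIC)
b=cv2.resize(W[y0:y0+150,56:456],(400,150)) 
a[450:,:400]=b
cv2.imwrite("pics/m5.png",a)
E
```

```text
y0 42
```

View pics/m5.png

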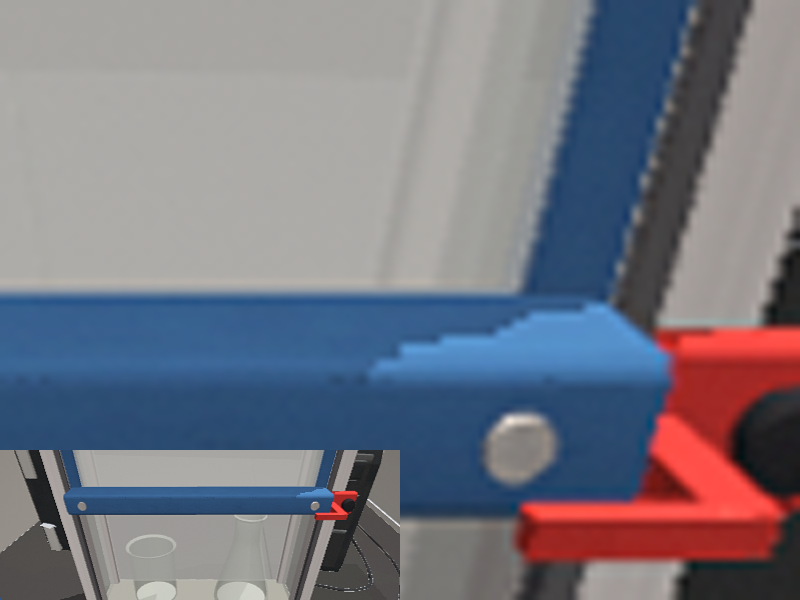

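The enlarged crop shows the rail's bottom edge at row ≈517 and the pointer tip's end face at rows 503–560, with its middle at about (525,532).

```bash
python3 - <<'E'
from h import *
import pickle
c=pickle.load(open("w5.pkl","rb"));n=np.array([.9933,.1157,0])
w=lambda u,v:(306+u/8,42+v/8)
k=.419
print("tip c",onplane(c,w(525,532),n,k-.005)[2],"front top/bot",[onplane(c,w(525,v),n,k-.007)[2] for v in(530,560)],"rail",onplane(c,w(450,516),n,k)[2])
E
```

```text
tip c 0.1462384300935477 front top/bot [np.float64(0.14723308092682547), np.float64(0.144381783864306)] rail 0.14580065646887225
```

The rail's edge is within about 1 mm of the tip, the robot is clear and the glassware is untouched, so I'm handing in.

```bash
python3 -c "
from cell import ctrl
print(ctrl.finish_job())"
```

```text
the job is handed in; nothing more can be done
None
```

I handed the job in at about 12 s of the 51 s: the sash settled about 1 mm from level with the pointer tip by my camera measurement (6 mm allowed), with the robot clear and the beaker, bottle and flask never touched; the hand-in returned no verdict.

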